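Serve one trivet board from the latched rack

ROBOT

A 6-joint arm with a two-finger parallel gripper is mounted at the origin on the work surface. World frame = base frame: x ahead of the robot, y to its left, z up, the work surface at z = 0. Lengths are in mm, angles in rad, forces in N, time in s.
With the tool pointing down it reaches from about 325 to 775 mm from the base axis. Payload 5.5 kg.
Tool frame: the origin (TCP) lies at the centre of the arm's flange, where the gripper is bolted on; the fingertips stand 173 mm ahead of it and the grasp point (between the pads) lies 155 mm ahead of it; z points along the fingers, y is the line along which they close (so a half turn about z gives the same grasp; the last joint's range is limited). The gripper opens to 85 mm and grips with 20 to 120 N. Pads are 22 mm wide; open, the fingers measure 114 mm over their backs; the gripper's body (76 mm by 85 mm) begins 54 mm behind the grasp point. The pads swing forward as they close: fully open they stand 13 mm farther back than shut.
Start: joints at [-1.329, 0.091, 1.231, -0, 1.82, -0.057], TCP at [176.624, -573.43, 404.675] pointing down, gripper open.
Joint ranges: [-2.87, 2.87], [-0.86, 2.18], [0.17, 2.46], [-1.51, 4.65], [0.06, 2.69], [-2.65, 2.65]. Speed limits (rad/s): [2.57, 2.57, 3.01, 3.14, 3.14, 3.14].

INTERFACE

Orientations are given as a unit quaternion [w, x, y, z].
In Python, from cell import arm, read_camera, camera_info gives the robot as it stands.
- The arm moves only by the tool step_arm, never from a script. Its argument "motion" is a list of rows, each a list of 5 numbers: the closure, from 0 (fully open) to 1 (shut), then the shift along the world's x, y, z in mm, then the turn about the world's z in degrees. A call has 1 to 8 rows; each row is the pose to reach, as a shift and turn from the pose commanded when the call began; what a row does not reach only later rows make up. A row lasts 1/10 s, in which the tool goes at most 50 mm and 8.59 degrees, less where a joint would pass 70% of its speed; a pose out of reach is approached as far as the arm can. A call with a gripper value outside its range is refused whole. The fingers move at their own pace and stop on an object; the grip force is fixed at half the most. Time passes only in rows, so rows that repeat a pose let the fingers close. It gives the time, the measured TCP pose, the force, the opening and the grip force at its end, in the units of the state.
- arm.sense(): the state, without advancing time (a new reading comes with each control period).
- read_camera(name): name is "side" or "top"; returns (picture, depth): 420x560x3 uint8, red, green, blue; 420x560 float32, mm along the optical axis (not along the pixel's ray), 0 where there is no reading.
- camera_info(name): a dict with "fx", "fy", "cx", "cy" (pixels), "R" (3x3) and "t" (3): a world point X has camera coordinates R X + t. Camera axes: x right, y down, z forward; pixel columns grow to the right and rows downward; lengths in mm; the calibration is good to about 2 mm. A picture is of the moment at which its call begins. camera_info takes no time and is no camera call.
- arm.sign_off(): hands the job in; it is judged then, once.
The state is a dict: "time": time; "joints": joint angles; "joint_velocities": joint speeds; "joint_torque": joint torques, N m; "eef_pos": TCP position; "tcp_rot": TCP orientation; "wrist_force": force on the tool from outside, world axes, zero at the start; "wrist_torque": the same for the moment, N m; "opening": finger opening in mm; "grasp_force": force on a finger pad.
Only numpy, scipy, OpenCV 4.12 (cv2) and the standard library are available. Lean on these libraries where they do the work, as an engineer would, in place of code of your own. Each camera call takes 0.05 s, during which the arm holds its last target. There are 200 camera calls.

TASK

Swing the red hasp on the trivet rack off its brass catch, then slide just the top board out through the open mouth, without lifting it up out of the rack, until it drops and lies flat on the low serving ledge. Leave the other two boards stacked in the bay, swing the hasp back fully home in its catch, and do not disturb the other things on the table.

Things in the scene. Friction and masses are not known exactly. Their poses are not given: they have to be found in the camera images.
- rack: Steel trivet rack fixed to the table, 228 long (x), 150 wide. Origin: on the table under the middle of its mouth; +x is the way a board slides out, z up. Bay: x -110..-6, floor 12 high, cheeks 50 high at y +-53..58, back lip x -115..-110 only 34 high. Ledge: x -5..108, top 18 high, curbs and end stop 30 high. Hinge post at (0, -66), 66 high; brass catch at (0, 66), 61 high, open towards +x.
- ledge_mid (a point): Point on the ledge surface, rack (52, 0, 18); a served board has its origin within about 10 of it along x (the ledge is 8 to 14 longer than the board).
- hasp_hinge (a point): Top of the hasp's vertical hinge post, rack (0, -66, 66).
- hasp_knob (a point): Centre of the top of the upright round wooden knob on the hasp: 16 diameter, 34 tall above the strap (from 56 to 90 above the table), 85 from the hinge axis. It can be pushed or pinched from above.
- hasp (a joint): Angle (rad) of the red strap hasp, 6 thick, 134 long, heights 36..56. 0: shut, along rack +y across the mouth, tip in the catch. Swings out over the ledge (rack +y towards +x) to 1.75; from about 1.57 it points along rack +x outside the curb and the mouth is clear. Stays where left; passes 4 above a board flat on the ledge.
- board_top: Top trivet board, pale wood with three dark stripes, 100 x 100 x 14. Origin: centre of its underside. In the stack it lies at heights 40..54, centre at about rack (-56, 0), axes along the rack's.
- board_mid: Second board, dark wood, same size, heights 26..40; to stay in the bay.
- board_low: Lowest board, mid-brown wood, same size, heights 12..26; to stay in the bay.
- mug: Blue enamel mug, 84 diameter, 85 tall, origin under its centre; leave alone.
- mortar: Squat iron mortar, 116 diameter, 85 tall; leave alone.
- scoop: Carved hickory scoop, 175 long, 30 tall; leave alone.
- bean_can: Green bean can, 100 diameter, 150 tall; leave alone.
- sugar_jar: Amber sugar jar, 76 diameter, 110 tall; leave alone.
- tinder_box: Red tin box 110 x 160 x 70; leave alone.
Things that resemble listed ones, but are neither listed nor needed, are in the scene too. Leave any pink or purple look-alike of the board_top alone.

How it is judged (in metres and radians):
On the way, in this order (a step that is already met when the one before it is completed fails the run):
1. the hasp is swung off its catch and clear of the mouth (beyond 1.2 rad) while the top board is still in the stack (value of joint hasp above 1.2 rad and x of board_top in the frame of rack below -0.03 m), for 0.1 s.
2. the top board lies flat and still on the ledge, with the hasp still open (beyond 0.4 rad) (x of board_top in the frame of rack between 0.041 and 0.064 m and y of board_top in the frame of rack between -0.015 and 0.015 m and z of board_top in the frame of rack between 0.012 and 0.023 m and angle between board_top's own z axis and vertical below 0.06 rad and linear speed of board_top below 0.03 m/s and value of joint hasp above 0.4 rad), for 0.2 s.
At the end, for the whole second after the job is handed in: The striped board lies flat (tilt under 0.06 rad) and still on the ledge, its centre 41 to 64 mm beyond the mouth and within 15 mm of the middle line; the other two boards lie flat in the bay, within 10 mm of their stacked places and heights unchanged within 5 mm; the hasp is shut to under 0.08 rad (x of board_top in the frame of rack between 0.041 and 0.064 m and y of board_top in the frame of rack between -0.015 and 0.015 m and z of board_top in the frame of rack between 0.012 and 0.023 m and angle between each of board_top, board_mid, board_low's own z axis and vertical below 0.06 rad and linear speed of board_top below 0.03 m/s and x of board_mid in the frame of rack between -0.066 and -0.046 m and y of board_mid in the frame of rack between -0.01 and 0.01 m and z of board_mid in the frame of rack between 0.021 and 0.031 m and x of board_low in the frame of rack between -0.066 and -0.046 m and y of board_low in the frame of rack between -0.01 and 0.01 m and z of board_low in the frame of rack between 0.007 and 0.017 m and value of joint hasp below 0.08 rad); the robot touches nothing.
It fails at once if the top board is lifted more than 18 mm above its place in the stack (z of board_top in the frame of rack above 0.058 m).
It fails at once if another thing on the table is moved by more than 20 mm (distance of any of mug, mortar, scoop, bean_can, sugar_jar, tinder_box from where it was at the start of the episode above 0.02 m).
It also fails if it takes over 54 s, if anything falls off the work surface, if the arm or the gripper's body presses on something with over 40 N, if the wrist force passes 120 N, or if a joint passes its speed limit or range.

## Working session

There is one attempt and no reset: what is moved stays moved. The work goes in short steps, Python scripts to look and compute and a tool call to move; the robot and the scene stay as the last step left them, time stands still between calls to the robot, and variables do not carry over. Pictures are saved under pics/ and viewed, at most 10 in all, crops included, and the job is handed in when it is done.

Besides the shell and the picture viewer there is one more tool, called as name([rows], argument=value, ...), one row to a line, values as JSON. step_arm: Moves the arm, as the interface text tells. Its arguments: {"type":"object","properties":{"motion":{"type":"array","items":{"type":"array","items":{"type":"number"}}}},"required":["motion"]}

```bash
mkdir -p pics; cat > h.py <<'E'
import numpy as np, cv2
from cell import arm, read_camera, camera_info
def look(n,f=None):
    p,d=read_camera(n)
    if f: cv2.imwrite('pics/'+f,p[:,:,::-1])
    return p,d
def ray(n,u,v,z):
    c=camera_info(n);R=np.array(c['R']);t=np.array(c['t'])
    o=-R.T@t;d=R.T@np.array([(u-c['cx'])/c['fx'],(v-c['cy'])/c['fy'],1])
    return o+d*(z-o[2])/d[2]
def cloud(n,d):
    c=camera_info(n);R=np.array(c['R']);t=np.array(c['t'])
    v,u=np.indices(d.shape)
    P=np.stack([(u-c['cx'])/c['fx']*d,(v-c['cy'])/c['fy']*d,d],-1)
    W=(P-t)@R; W[d==0]=np.nan
    return W
E
python3 - <<'E'
from h import *
p,d=look('top','t0.png');q,e=look('side','s0.png')
np.savez('c0.npz',p=p,d=d,q=q,e=e)
print(camera_info('top'),camera_info('side'),arm.sense())
E
```

```text
{'fx': 464.5367643806809, 'fy': 464.5367643806809, 'cx': 283.3065939847802, 'cy': 207.44603807762903, 'R': array([[ 0.02557188, -0.99938592, -0.02395525],
       [-0.98520502, -0.02113241, -0.17007204],
       [ 0.16946137,  0.02794989, -0.98514042]]), 't': array([ -11.9709494 ,  531.84897879, 1301.32808714])} {'fx': 467.43528387960396, 'fy': 467.43528387960396, 'cx': 285.58785140472725, 'cy': 217.49816479266187, 'R': array([[-0.88006082, -0.47434516,  0.02212734],
       [-0.31194988,  0.54237704, -0.78007334],
       [ 0.35802265, -0.69341461, -0.6252967 ]]), 't': array([ 445.02702393,  220.43470198, 1013.07221814])} {'time': 0.1, 'joints': array([-1.32869916e+00,  9.17811350e-02,  1.23177625e+00, -2.08853484e-05,
        1.81979152e+00, -5.67025801e-02]), 'joint_velocities': array([ 0.00030827, -0.00232652, -0.00388224,  0.00131071, -0.00108937,
        0.00150054]), 'joint_torque': array([ 3.51744755e-03, -4.60216641e+01, -4.19217753e+01,  8.69878335e-06,
        1.06310874e-02, -4.42689640e-06]), 'eef_pos': array([ 176.6297976 , -573.46570363,  403.6590377 ]), 'tcp_rot': array([-8.73416388e-04,  9.88860582e-01,  1.48842127e-01, -9.13625688e-05]), 'wrist_force': array([ 0.06443439,  0.16952016, -0.17027273]), 'wrist_torque': array([ 0.02733998, -0.06802843,  0.01204286]), 'grasp_force': 0.0, 'opening': 85.5702053316458}
```

View pics/t0.png

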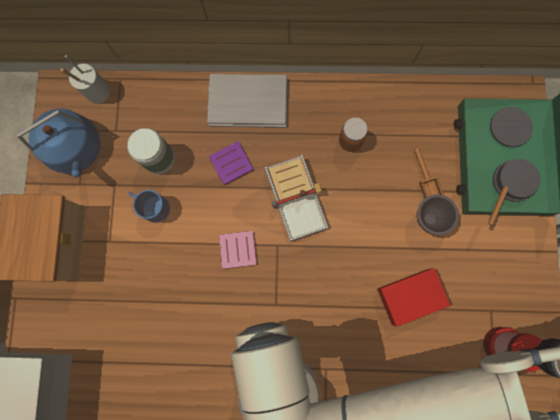

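View pics/s0.png

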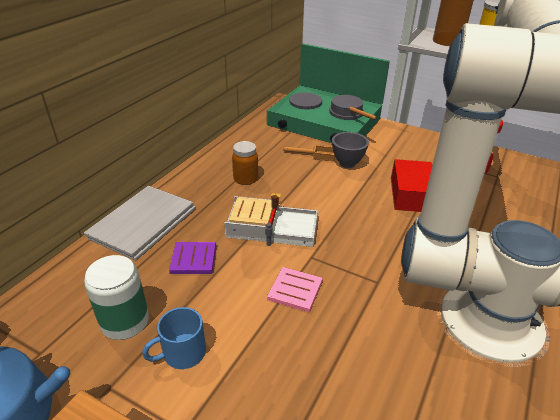

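The top view shows the rack at about (298,198), with its mouth facing the robot. Board candidates:
- Pale striped board in the bay at (291,180), which matches the description.
- Purple look-alike at (231,163).
- Pink look-alike at (238,250).

The red hasp is at (297,198), and the brass catch is on the right near (318,188). I'll check this in a close crop and measure.

```bash
python3 - <<'E'
from h import *
c=np.load('c0.npz');p,d,q,e=[c[k] for k in 'pdqe']
a=cv2.resize(p[140:250,240:350],(600,600),interpolation=cv2.INTER_CUBIC)
b=cv2.resize(q[180:255,215:330],(0,0),fx=1,fy=1)
cv2.imwrite('pics/crop.png',a[:,:,::-1])
W=cloud('top',d)
hsv=cv2.cvtColor(p,cv2.COLOR_RGB2HSV).astype(int)
sub=np.zeros(d.shape,bool);sub[140:250,255:340]=1
Z=W[...,2]
def rect(m,name):
    P=W[m];r=cv2.minAreaRect(P[:,:2].astype(np.float32));print(name,m.sum(),r,np.median(P[:,2]))
red=sub&((hsv[...,0]<6)|(hsv[...,0]>174))&(hsv[...,1]>170)
rect(red,'red')
for lo,hi in((48,60),(15,24),(62,100),(56,64)):
    rect(sub&(Z>lo)&(Z<hi),(lo,hi))
rect(sub&(Z>10),'all')
pt=lambda m:np.c_[np.argwhere(m)[:,::-1],W[m].round()]
print(pt(sub&(Z>57)).astype(int).tolist())
E
```

```text
red 47 ((564.3641357421875, -35.7585334777832), (5.507078647613525, 109.8895034790039), 19.486343383789062) 55.78456866612769
(48, 60) 1330 ((615.087890625, -15.477287292480469), (121.19158172607422, 146.73973083496094), 22.060697555541992) 53.883965359543794
(15, 24) 1114 ((592.9155883789062, -91.02397155761719), (239.3945770263672, 242.1229248046875), 20.683448791503906) 18.53853007929164
(62, 100) 72 ((563.149169921875, -35.011474609375), (21.98590660095215, 146.17523193359375), 23.6838321685791) 67.80891112522127
(56, 64) 373 ((608.985595703125, -18.323158264160156), (112.25144958496094, 146.32354736328125), 20.12697982788086) 57.42161785210314
all 3154 ((588.6283569335938, -86.68049621582031), (234.58786010742188, 262.3443298339844), 22.852296829223633) 34.5140699124586
[[301, 159, 675, -48, 58], [297, 160, 671, -36, 58], [299, 160, 672, -42, 57], [300, 160, 672, -45, 57], [295, 161, 668, -30, 60], [296, 161, 667, -33, 61], [299, 161, 669, -42, 57], [300, 161, 668, -45, 59], [293, 162, 665, -25, 58], [299, 162, 665, -42, 60], [285, 164, 659, -1, 57], [288, 164, 659, -10, 57], [2
[... 6216 characters left out ...]
], [275, 201, 547, 24, 64], [279, 201, 547, 13, 63], [281, 201, 548, 7, 59], [283, 201, 549, 2, 57], [273, 202, 544, 30, 62], [274, 202, 544, 27, 63], [275, 202, 543, 24, 69], [276, 202, 543, 21, 70], [277, 202, 545, 19, 59], [279, 202, 545, 13, 58], [273, 203, 542, 30, 60], [274, 203, 541, 27, 63], [275, 203, 541, 24, 65], [276, 203, 541, 21, 67], [277, 203, 542, 19, 60], [273, 204, 537, 30, 68], [274, 204, 538, 27, 65], [275, 204, 537, 24, 70], [276, 204, 538, 21, 65], [277, 204, 539, 18, 62], [272, 205, 535, 33, 63], [273, 205, 536, 30, 62], [274, 205, 536, 27, 62], [275, 205, 536, 24, 62], [276, 205, 536, 21, 60], [277, 205, 536, 18, 59], [273, 206, 534, 30, 57], [275, 206, 534, 24, 57]]
```

View pics/crop.png

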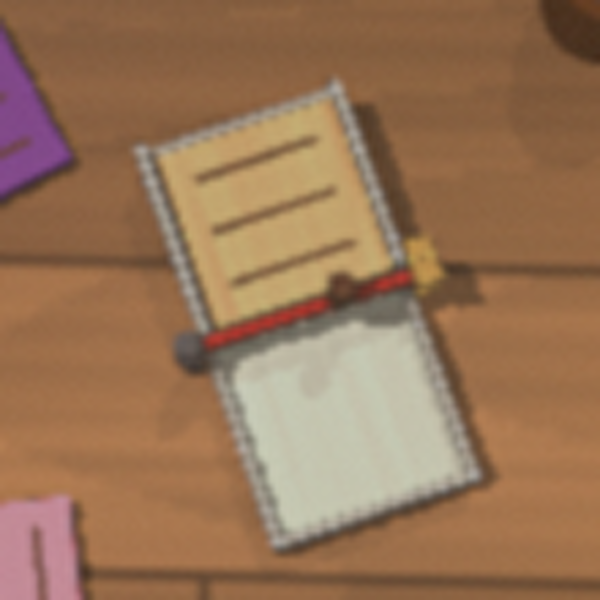

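The close crop confirms it. The pale board with three dark stripes lies in the bay, the red hasp is shut across the mouth with its knob at crop (342,290), the hinge is at the left and the brass catch at the right.

Rack pose:
- **Origin:** about (562.4, -36.6).
- **+x direction:** about 199.8° in the world frame.
- **Knob:** about (569, -54).

Next I move above the knob, with the fingers closing along rack x.

step_arm([
  [0.45,28,37,0,6.6],
  [0.45,56,74,0,13.2],
  [0.45,84,111,0,19.9],
  [0.45,112,148,0,26.5],
  [0.45,140,185,0,33.1],
  [0.45,168,222,0,39.7],
  [0.45,196,259,0,46.4],
])

```text
time: 0.8
eef_pos: [373.3, -312.7, 404.3]
tcp_rot: [-0.0, 0.849, 0.528, -0.0]
wrist_force: [0.6, -0.6, -0.2]
opening: 47.1
grasp_force: 0.0
```

step_arm([
  [0.45,28,37,0,6.6],
  [0.45,56,74,0,13.2],
  [0.45,84,111,0,19.9],
  [0.45,112,148,0,26.5],
  [0.45,140,185,0,33.1],
  [0.45,168,222,0,39.7],
  [0.45,196,259,-30,46.4],
  [0.45,196,259,-50,46.4],
])

```text
time: 1.6
eef_pos: [570.4, -51.6, 353.1]
tcp_rot: [-0.0, 0.571, 0.821, 0.001]
wrist_force: [-0.8, -0.3, -1.5]
opening: 46.8
grasp_force: 0.0
```

step_arm([
  [0.45,0,0,-40,0],
  [0.45,0,0,-55,0],
  [0.45,0,0,-55,0],
])

```text
time: 1.9
eef_pos: [567.9, -55.4, 296.2]
tcp_rot: [-0.003, 0.574, 0.819, -0.001]
wrist_force: [-0.6, 0.9, 0.1]
opening: 47.0
grasp_force: 0.0
```

```bash
python3 - <<'E'
from h import *
q,e=look('side','s1.png');p,d=look('top')
s=arm.sense();print(s['time'],s['eef_pos'],s['tcp_rot'],s['opening'],s['joints'])
np.savez('c1.npz',p=p,d=d,q=q,e=e)
cv2.imwrite('pics/s1c.png',cv2.resize(q[110:260,200:350],(600,600),interpolation=cv2.INTER_CUBIC)[:,:,::-1])
E
```

```text
2.0 [568.68520025 -55.78649475 300.90015693] [4.49945928e-04 5.74391059e-01 8.18580884e-01 2.10381221e-04] 46.97166408180751 [-1.57316045e-01  1.80983289e-02  1.48968623e+00 -1.70940894e-05
  1.63281484e+00 -5.04393155e-01]
```

View pics/s1c.png

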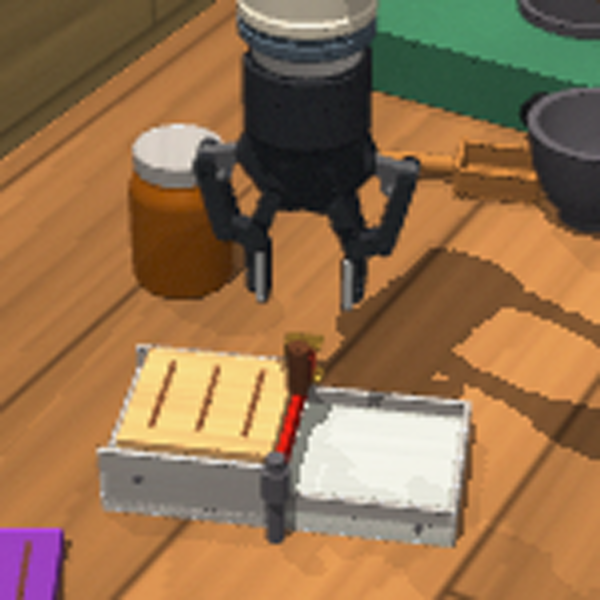

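The crop shows the fingers straddling the knob: tips at about crop (262,300) and (347,305), knob top at (298,340). I'll read the fingertip height from depth.

```bash
python3 - <<'E'
from h import *
c=np.load('c1.npz');W=cloud('side',c['e'])
for u0,u1 in((258,270),(283,292)):
    s=W[165:190,u0:u1].reshape(-1,3); s=s[(np.hypot(s[:,0]-568,s[:,1]+56)<60)&(s[:,2]>95)]
    print(s[:,2].min(),s[s[:,2].argsort()[:6]].round(),)
E
```

```text
123.71568034591337 [[591. -39. 124.]
 [589. -49. 124.]
 [589. -50. 127.]
 [584. -37. 127.]
 [589. -39. 128.]
 [586. -40. 128.]]
125.5487126141494 [[538. -57. 126.]
 [540. -54. 127.]
 [535. -56. 127.]
 [540. -54. 130.]
 [537. -55. 130.]
 [536. -64. 131.]]
```

step_arm([
  [0.45,0,1,-30,0],
  [0.45,0,1,-58,0],
  [0.45,0,1,-60,0],
  [0.85,0,1,-60,0],
  [0.9,0,1,-60,0],
  [0.9,0,1,-60,0],
  [0.9,0,1,-60,0],
])

```text
time: 2.7
eef_pos: [569.3, -54.7, 243.0]
tcp_rot: [0.002, 0.574, 0.819, 0.001]
wrist_force: [-1.3, -0.9, 7.1]
opening: 14.0
grasp_force: 58.6
```

step_arm([
  [0.9,-11.4,-3.2,0,-8],
  [0.9,-23.2,-4.8,0,-16],
  [0.9,-35,-4.8,0,-24],
  [0.9,-46.8,-3.1,0,-32],
  [0.9,-58.2,0.2,0,-40],
  [0.9,-69,5.1,0,-48],
  [0.9,-79,11.4,0,-56],
  [0.9,-88.1,19,0,-64],
])

```text
time: 3.5
eef_pos: [480.6, -35.3, 242.9]
tcp_rot: [0.001, 0.922, 0.388, 0.002]
wrist_force: [-1.1, 2.2, 7.9]
opening: 13.4
grasp_force: 59.3
```

step_arm([
  [0.9,-7.9,8.9,0,-8],
  [0.9,-14.5,18.7,0,-16],
  [0.9,-19.6,29.4,0,-24],
  [0.9,-22.5,37.8,0,-30],
  [0.9,-22.5,37.8,0,-30],
])

```text
time: 4.0
eef_pos: [457.7, 3.2, 242.9]
tcp_rot: [0.0, 0.99, 0.138, 0.001]
wrist_force: [-6.3, 0.7, 11.0]
opening: 13.7
grasp_force: 59.6
```

step_arm([
  [0.5,0,0,0,0],
  [0.4,0,0,0,0],
  [0.36,0,0,30,0],
  [0.36,0,0,70,0],
  [0.36,46,1,70,1],
  [0.36,92,2,70,2],
  [0.36,138,4,70,3],
  [0.36,185,5,70,4],
])

```text
time: 4.8
eef_pos: [644.8, 7.3, 309.6]
tcp_rot: [0.0, 0.985, 0.173, 0.0]
wrist_force: [-0.3, 0.1, -0.3]
opening: 54.5
grasp_force: 0.0
```

step_arm([
  [0.36,47,1,0,0],
  [0.36,47,1,0,0],
  [0.36,47,1,0,0],
])

```text
time: 5.1
eef_pos: [691.0, 8.1, 306.5]
tcp_rot: [-0.0, 0.985, 0.173, -0.002]
wrist_force: [-0.9, -0.2, 0.6]
opening: 54.6
grasp_force: 0.0
```

```bash
python3 - <<'E'
from h import *
q,e=look('side');p,d=look('top')
s=arm.sense();print(s['time'],s['eef_pos'],s['tcp_rot'],s['opening'],s['joints'])
np.savez('c2.npz',p=p,d=d,q=q,e=e)
v=np.hstack([cv2.resize(x,(400,560),interpolation=cv2.INTER_CUBIC) for x in (q[100:268,205:325],p[110:278,230:350])])
cv2.imwrite('pics/v2.png',v[:,:,::-1])
W=cloud('side',e);s=W[100:200,180:330].reshape(-1,3)
t=np.array([689,9]);X=np.array([-.941,-.339]);Y=np.array([.339,-.941])
r=s[:,:2]-t; a=r@X;b=r@Y
m=(abs(a)<20)&(abs(b)<60)&(s[:,2]>90)&(s[:,2]<200)
o=s[m][:,2].argsort()[:14];print(np.c_[a[m][o],b[m][o],s[m][o,2]].round())
E
```

```text
5.2 [689.4632808    8.27368087 310.32831827] [2.92264470e-05 9.84939059e-01 1.72901730e-01 2.03905099e-04] 54.1490981066835 [-3.73374505e-02  3.35378109e-01  1.11907306e+00  2.84918431e-05
  1.68673048e+00  1.18591214e+00]
[[ -8. -31. 135.]
 [  4.  29. 137.]
 [  7.  29. 137.]
 [  7. -30. 137.]
 [ -2.  31. 137.]
 [  2. -32. 137.]
 [ -5. -33. 137.]
 [ -0. -32. 137.]
 [ -3. -33. 138.]
 [ -0.  26. 138.]
 [  2.  26. 138.]
 [ 10.  37. 138.]
 [-11. -31. 138.]
 [  4.  30. 138.]]
```

View pics/v2.png

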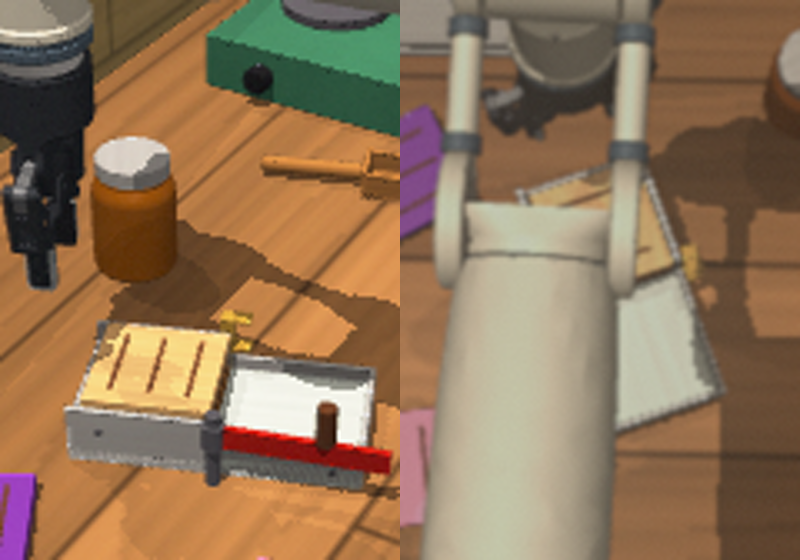

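The view shows the hasp open along +x with its knob at (327,425). The striped board is still stacked, and the fingers are poised behind the bay at (40,280). Next I descend behind the board's rear edge.

step_arm([
  [0.36,0,1,-40,0],
  [0.36,0,1,-75,0],
  [0.36,0,1,-90,0],
  [0.36,0,1,-90,0],
  [0.36,0,1,-90,0],
])

```text
time: 5.7
eef_pos: [689.9, 9.3, 222.4]
tcp_rot: [0.0, 0.985, 0.173, 0.001]
wrist_force: [0.4, -0.1, 0.0]
opening: 54.5
grasp_force: 0.0
```

```bash
python3 - <<'E'
from h import *
q,e=look('side')
s=arm.sense();print(s['time'],s['eef_pos'],s['opening'],s['wrist_force'])
W=cloud('side',e);s=W[100:260,180:330].reshape(-1,3)
t=np.array([562.4,-36.6]);X=np.array([-.941,-.339]);Y=np.array([.339,-.941])
r=s[:,:2]-t; a=r@X;b=r@Y
B=s[(abs(a+56)<35)&(abs(b)<35)];print('board top z',np.median(B[:,2]))
L=s[(abs(a-52)<25)&(abs(b)<25)];print('ledge z',np.median(L[:,2]))
m=(abs(a+135)<16)&(abs(abs(b)-30)<14)&(s[:,2]>35)&(s[:,2]<200)
o=s[m][:,2].argsort()[:12];print(np.c_[a[m][o],b[m][o],s[m][o,2]].round())
cv2.imwrite('pics/v3.png',cv2.resize(q[140:260,190:350],(800,600),interpolation=cv2.INTER_CUBIC)[:,:,::-1])
E
```

```text
5.75 [690.30464815   9.31711715 223.21782464] 54.32539491443601 [-0.91490679 -0.54063807  0.53937944]
board top z 52.79099608536421
ledge z 16.644249513052312
[[-128.  -33.   52.]
 [-141.  -32.   52.]
 [-139.   30.   52.]
 [-130.   27.   52.]
 [-132.  -35.   53.]
 [-130.  -35.   53.]
 [-126.  -30.   53.]
 [-143.  -34.   53.]
 [-146.  -31.   54.]
 [-135.   27.   55.]
 [-130.   27.   55.]
 [-136.   31.   55.]]
```

View pics/v3.png

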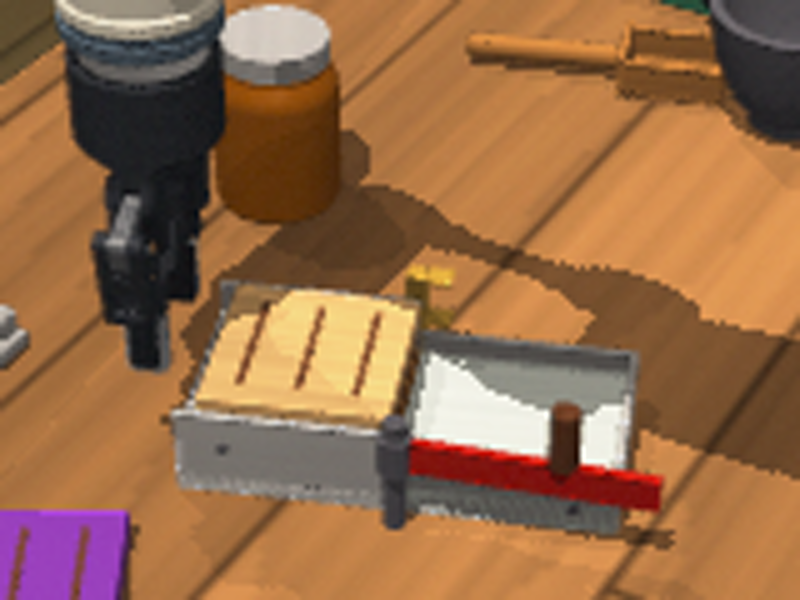

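step_arm([
  [0.36,0,0,-7,0],
  [0.36,0,0,-7,0],
  [0.36,-7.5,-2.7,-7,0],
  [0.36,-15.1,-5.4,-7,0],
  [0.36,-20.7,-7.5,-7,0],
  [0.36,-26.3,-9.5,-7,0],
  [0.36,-32,-11.5,-7,0],
])

```text
time: 6.45
eef_pos: [657.5, -2.4, 212.9]
tcp_rot: [0.0, 0.985, 0.173, 0.0]
wrist_force: [0.5, 0.9, 0.3]
opening: 54.5
grasp_force: 0.3
```

```bash
cat > chk.py <<'E'
from h import *
import sys
q,e=look('side');p,d=look('top')
s=arm.sense();P=s['eef_pos']
t=np.array([562.4,-36.6]);X=np.array([-.941,-.339]);Y=np.array([.339,-.941])
print(s['time'],P,'rack',(P[:2]-t)@X,(P[:2]-t)@Y,s['opening'],s['wrist_force'])
hsv=cv2.cvtColor(q,cv2.COLOR_RGB2HSV).astype(int)
W=cloud('side',e);a=(W[...,:2]-t)@X;b=(W[...,:2]-t)@Y;z=W[...,2]
m=(abs(b)<50)&(a>-115)&(a<110)&(hsv[...,0]>13)&(hsv[...,0]<25)&(hsv[...,1]>75)&(hsv[...,2]>150)&(z>8)
print('pale',m.sum(),'a',np.percentile(a[m],[1,99]),'b',np.percentile(b[m],[1,99]),'z',np.percentile(z[m],[5,50,95]))
c=(abs(b)<25)&np.isfinite(z)
print('profile',[(x,round(float(np.median(z[c&(abs(a-x)<4)])),1)) for x in range(-104,105,16) if (c&(abs(a-x)<4)).any()])
if len(sys.argv)>1: cv2.imwrite('pics/'+sys.argv[1],cv2.resize(q[140:260,190:350],(800,600),interpolation=cv2.INTER_CUBIC)[:,:,::-1])
E
python3 chk.py
```

```text
6.55 [657.37562611  -2.44970808 212.86159617] rack -100.94901312759147 0.06131255870176495 54.651451436911096 [0.54151193 0.29680939 0.03671106]
pale 688 a [-86.05975464  10.08138992] b [-49.75363371  47.38019547] z [49.49801048 52.38798272 55.0990621 ]
profile [(-104, 420.4), (-88, 143.2), (-72, 278.8), (-56, 378.5), (-40, 368.2), (-24, 55.0), (-8, 55.2), (8, 51.8), (24, 16.9), (40, 16.8), (56, 17.1), (72, 429.2), (88, 17.2), (104, 17.7)]
```

step_arm([
  [0.36,-8.5,-3.1,2,0],
  [0.36,-16.9,-6.1,2,0],
  [0.36,-25.4,-9.2,2,0],
  [0.36,-33.9,-12.2,2,0],
  [0.36,-42.3,-15.3,2,0],
  [0.36,-50.8,-18.3,2,0],
  [0.36,-59.3,-21.4,2,0],
])

```text
time: 7.25
eef_pos: [597.9, -23.8, 214.7]
tcp_rot: [0.0, 0.985, 0.173, -0.0]
wrist_force: [0.7, 0.3, -0.4]
opening: 54.8
grasp_force: 0.2
```

```bash
python3 chk.py v4.png
```

```text
7.35 [597.72809864 -23.98968341 214.57871967] rack -37.51863814082935 0.10991752382654614 54.794600938768475 [-0.58807271  0.31364597  0.42501665]
pale 673 a [-19.22696586  71.08301336] b [-49.29821679  46.13085357] z [31.17866561 41.93078648 53.98760256]
profile [(-104, 38.3), (-88, 38.6), (-72, 213.9), (-56, 137.4), (-40, 422.6), (-24, 148.4), (-8, 278.0), (8, 381.9), (24, 371.3), (40, 41.8), (56, 38.5), (72, 394.3), (88, 17.3), (104, 18.6)]
```

View pics/v4.png

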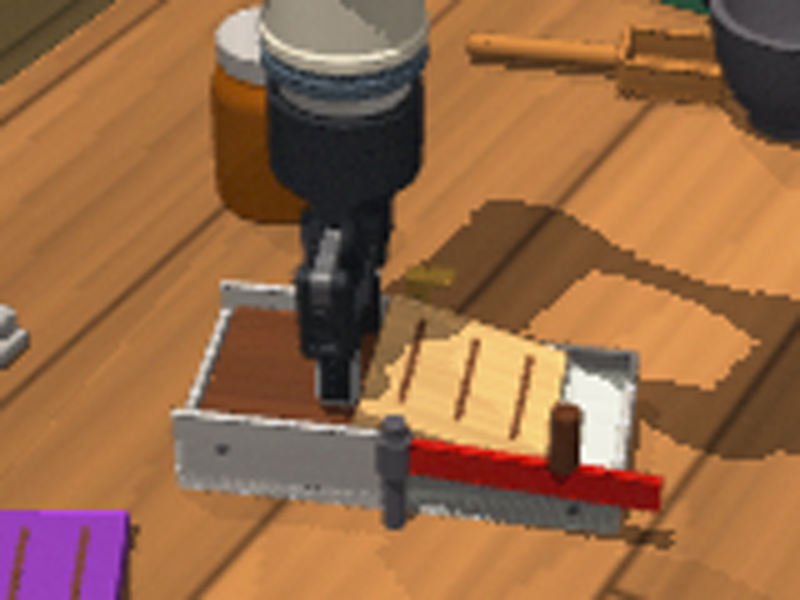

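The board has tilted onto the ledge, its front edge at about (565,350), and the dark board has stayed put. I keep pushing until it drops.

step_arm([
  [0.36,-6.6,-2.4,0,0],
  [0.36,-13.2,-4.7,0,0],
  [0.36,-17.9,-6.4,0,0],
  [0.36,-21.6,-7.8,0,0],
  [0.36,-25.4,-9.2,0,0],
  [0.36,-25.4,-9.2,0,0],
  [0.36,-25.4,-9.2,0,0],
])

```text
time: 8.05
eef_pos: [573.3, -32.7, 214.7]
tcp_rot: [-0.0, 0.985, 0.173, 0.0]
wrist_force: [0.3, 0.5, 0.3]
opening: 54.7
grasp_force: 0.0
```

```bash
python3 chk.py
```

```text
8.15 [573.44326736 -32.69309536 214.69392306] rack -11.716155253303695 0.06727037105017514 54.9711432874792 [-0.07527002  0.2625486   0.43865038]
pale 553 a [-1.42787335 93.85847579] b [-38.39190301  46.85392286] z [28.15709879 30.80529852 33.02810052]
profile [(-104, 38.4), (-88, 38.4), (-72, 38.7), (-56, 38.7), (-40, 214.4), (-24, 147.4), (-8, 421.9), (8, 217.0), (24, 287.6), (40, 380.5), (56, 376.3), (72, 384.2), (88, 33.2), (104, 27.1)]
```

step_arm([
  [0.45,2,1,40,0],
  [0.45,2,1,80,0],
  [0.45,-36,12,80,-2],
  [0.45,-76,24,80,-4],
  [0.45,-116,36,80,-4],
  [0.45,-116,36,80,-4],
  [0.45,-116,36,80,-4],
])

```text
time: 8.85
eef_pos: [456.9, 3.5, 295.2]
tcp_rot: [0.0, 0.99, 0.139, 0.001]
wrist_force: [0.3, -0.2, 1.0]
opening: 46.9
grasp_force: 0.0
```

```bash
python3 chk.py v5.png; python3 - <<'E'
from h import *
q,e=look('side');W=cloud('side',e)
print(arm.sense()['eef_pos'])
# knob: points 58<z<92 near (458,3)
m=(np.hypot(W[...,0]-458,W[...,1]-3)<25)&(W[...,2]>60)&(W[...,2]<92)
print(m.sum(),np.median(W[m],0),W[m].min(0),W[m].max(0))
E
```

```text
8.95 [457.99921384   3.15584475 295.18209821] rack 84.763908410184 -72.8021164151436 47.04326546503159 [ 0.83558628 -0.77718845  0.34461341]
pale 578 a [-3.8844988  92.83832399] b [-38.29966164  46.37080967] z [28.29222723 30.74152399 33.22516524]
profile [(-104, 38.5), (-88, 38.2), (-72, 38.4), (-56, 38.7), (-40, 38.4), (-24, 38.8), (-8, 35.9), (8, 30.8), (24, 30.9), (40, 31.1), (56, 30.7), (72, 32.5), (88, 30.7), (104, 17.2)]
[458.16884026   3.06281778 295.05270201]
73 [456.92574776   9.12117644  79.08978716] [451.17393743  -6.59350002  60.11047944] [465.65592143  13.3290119   91.51780708]
```

View pics/v5.png

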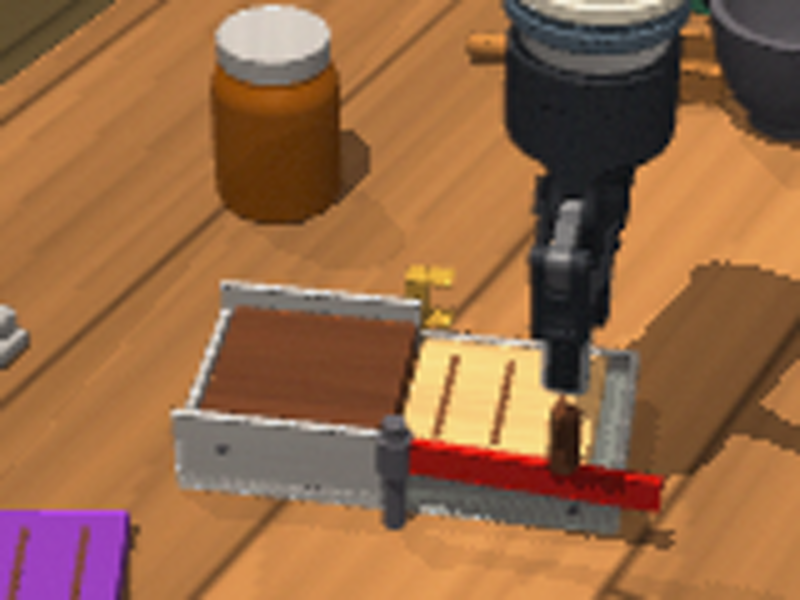

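The view shows the striped board flat on the ledge, the dark board still in the bay, and the gripper above the knob at (566,400). I grip the knob and swing the hasp back.

step_arm([
  [0.45,0,1,-30,0],
  [0.45,0,1,-53,0],
  [0.45,0,1,-53,0],
  [0.85,0,1,-53,0],
  [0.9,0,1,-53,0],
  [0.9,0,1,-53,0],
  [0.9,0,1,-53,0],
])

```text
time: 9.7
eef_pos: [457.9, 4.1, 243.5]
tcp_rot: [0.0, 0.99, 0.138, 0.002]
wrist_force: [0.0, -1.3, 5.6]
opening: 13.4
grasp_force: 58.8
```

step_arm([
  [0.9,4,-11.1,0,8],
  [0.9,9.5,-21.6,0,16],
  [0.9,16.5,-31.3,0,24],
  [0.9,24.7,-39.8,0,32],
  [0.9,34,-47.1,0,40],
  [0.9,44.3,-53.1,0,48],
  [0.9,55.2,-57.6,0,56],
  [0.9,66.7,-60.5,0,64],
])

```text
time: 10.5
eef_pos: [524.9, -57.2, 243.5]
tcp_rot: [0.002, 0.765, 0.644, 0.001]
wrist_force: [1.5, -1.2, 4.2]
opening: 13.7
grasp_force: 58.8
```

step_arm([
  [0.9,11.8,-1.3,0,8],
  [0.9,23.7,-0.9,0,16],
  [0.9,35.4,1.1,0,24],
  [0.9,43.9,3.7,0,30],
  [0.9,46,4.5,0,30],
  [0.9,46,4.5,0,30],
])

```text
time: 11.1
eef_pos: [571.0, -52.9, 243.6]
tcp_rot: [0.003, 0.574, 0.819, -0.0]
wrist_force: [1.8, -6.1, 4.1]
opening: 13.4
grasp_force: 58.8
```

```bash
python3 chk.py v6.png
```

```text
11.2 [570.77931547 -52.99828902 243.62634972] rack -2.325915876549842 18.271377915756805 13.501882588636686 [ 1.0183745  -6.07441053  3.06514243]
pale 749 a [ 5.50552766 93.792777  ] b [-49.36106491  46.44449506] z [27.70851157 30.46262722 32.87515444]
profile [(-104, 38.2), (-88, 38.4), (-72, 38.3), (-56, 163.4), (-40, 171.0), (-24, 242.1), (-8, 242.6), (8, 268.8), (24, 297.1), (40, 296.5), (56, 33.0), (72, 31.0), (88, 34.0), (104, 28.9)]
```

View pics/v6.png

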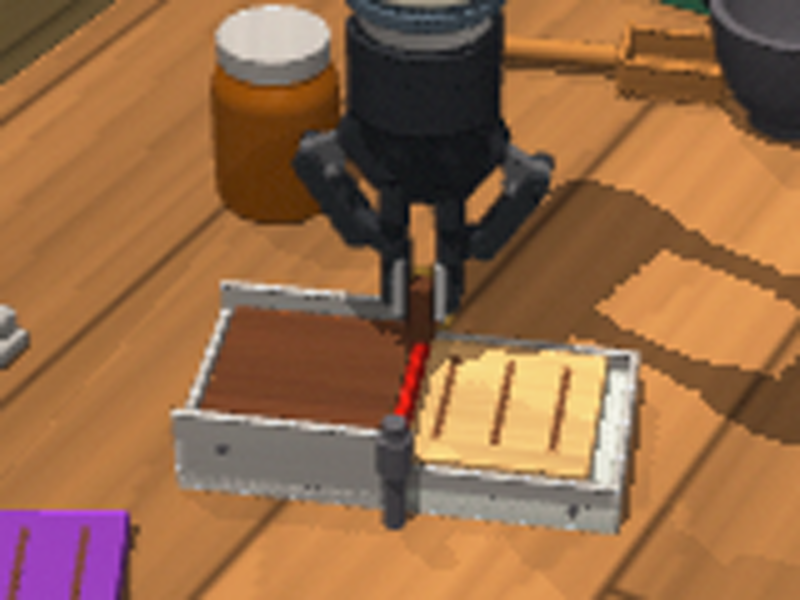

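The hasp looks shut, its strap running from (405,400) to the catch. I release, rise clear and verify.

step_arm([
  [0.6,0,0,0,0],
  [0.45,0,0,0,0],
  [0.45,0,0,0,0],
  [0.45,0,0,40,0],
  [0.45,0,0,85,0],
  [0.45,0,-45,130,0],
  [0.45,0,-90,160,0],
  [0.45,0,-135,160,0],
])

```text
time: 12.0
eef_pos: [570.0, -176.7, 405.2]
tcp_rot: [0.003, 0.573, 0.82, 0.001]
wrist_force: [1.1, -0.2, 0.4]
opening: 46.8
grasp_force: 0.0
```

step_arm([
  [0.45,-10,-45,0,0],
  [0.45,-20,-85,0,0],
  [0.45,-20,-85,0,0],
  [0.45,-20,-85,0,0],
])

```text
time: 12.4
eef_pos: [549.8, -262.5, 399.4]
tcp_rot: [-0.001, 0.575, 0.818, 0.0]
wrist_force: [0.3, 1.0, 0.0]
opening: 46.8
grasp_force: 0.0
```

```bash
python3 chk.py; python3 - <<'E'
from h import *
q,e=look('side');p,d=look('top')
c=np.load('c0.npz')
W=cloud('top',d);W0=cloud('top',c['d'])
for n,X in(('now',W),('start',W0)):
    m=(np.hypot(X[...,0]-569,X[...,1]+54)<20)&(X[...,2]>80)&(X[...,2]<97);print(n,m.sum(),np.median(X[m],0) if m.any() else 0)
v=np.hstack([cv2.resize(x,(400,400),interpolation=cv2.INTER_CUBIC) for x in (q[150:270,205:325],p[135:255,235:355])])
cv2.imwrite('pics/v7.png',v[:,:,::-1])
E
```

```text
12.5 [ 550.31841167 -260.89754896  399.82861424] rack 87.40564371127454 206.96833512884345 47.17426198580395 [0.1549362  1.1072472  0.01862557]
pale 757 a [ 5.41008741 93.66439904] b [-49.12016185  46.81020376] z [27.77449437 30.66186783 32.88623389]
profile [(-104, 38.2), (-88, 38.3), (-72, 38.3), (-56, 38.3), (-40, 38.3), (-24, 39.2), (-8, 58.8), (8, 31.4), (24, 31.1), (40, 30.9), (56, 30.8), (72, 30.8), (88, 30.5), (104, 17.2)]
now 27 [570.32974105 -52.27970551  89.52872941]
start 28 [568.94073247 -53.68976013  88.58831826]
```

View pics/v7.png

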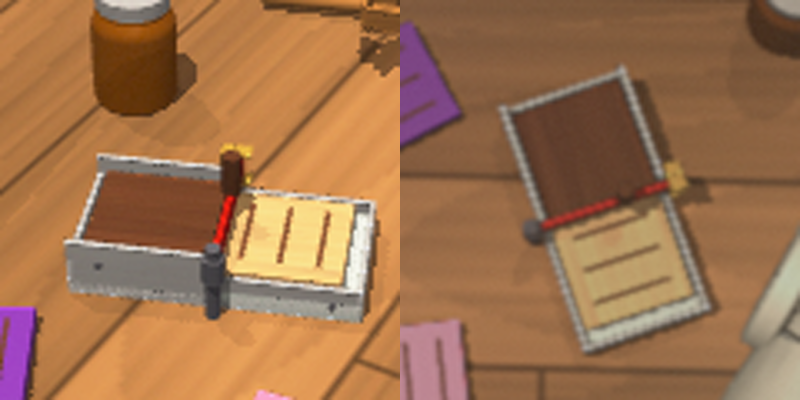

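The view shows the hasp back in its catch, the board flat on the ledge and the dark board in the bay. Before handing in I'll check the board's x against the ledge end, using edges along the centre line.

```bash
python3 - <<'E'
from h import *
p,d=look('top');c=camera_info('top');R=np.array(c['R']);T=np.array(c['t'])
t=np.array([562.4,-36.6]);X=np.array([-.941,-.339]);Y=np.array([.339,-.941])
hsv=cv2.cvtColor(p,cv2.COLOR_RGB2HSV).astype(np.float32)
def prof(z,x0,x1):
    xs=np.arange(x0,x1,1.5);o=[]
    for x in xs:
        ys=np.arange(-35,36,3.);w=np.c_[t+x*X+ys[:,None]*Y,np.full(len(ys),z)]@R.T+T
        u=(w[:,0]/w[:,2]*c['fx']+c['cx']).astype(np.float32);v=(w[:,1]/w[:,2]*c['fy']+c['cy']).astype(np.float32)
        k=cv2.remap(hsv,u[:,None],v[:,None],cv2.INTER_LINEAR);o.append((x,int(k[...,1].mean()),int(k[...,2].mean())))
    return o
print('front z32',prof(32,84,116));print('mid rear z40',prof(40,-118,-92))
E
```

```text
front z32 [(np.float64(84.0), 110, 190), (np.float64(85.5), 110, 190), (np.float64(87.0), 110, 190), (np.float64(88.5), 111, 188), (np.float64(90.0), 111, 182), (np.float64(91.5), 107, 167), (np.float64(93.0), 92, 149), (np.float64(94.5), 66, 139), (np.float64(96.0), 43, 148), (np.float64(97.5), 32, 165), (np.float64(99.0), 29, 179), (np.float64(100.5), 29, 186), (np.float64(102.0), 29, 187), (np.float64(103.5), 29, 182), (np.float64(105.0), 30, 174), (np.float64(106.5), 32, 166), (np.float64(108.0), 34, 153), (np.float64(109.5), 38, 132), (np.float64(111.0), 50, 109), (np.float64(112.5), 75, 94), (np.float64(114.0), 105, 93), (np.float64(115.5), 125, 104)]
mid rear z40 [(np.float64(-118.0), 96, 134), (np.float64(-116.5), 70, 141), (np.float64(-115.0), 49, 148), (np.float64(-113.5), 39, 144), (np.float64(-112.0), 40, 129), (np.float64(-110.5), 53, 110), (np.float64(-109.0), 81, 96), (np.float64(-107.5), 113, 93), (np.float64(-106.0), 133, 94), (np.float64(-104.5), 139, 97), (np.float64(-103.0), 139, 98), (np.float64(-101.5), 139, 98), (np.float64(-100.0), 138, 98), (np.float64(-98.5), 138, 98), (np.float64(-97.0), 138, 97), (np.float64(-95.5), 137, 97), (np.float64(-94.0), 137, 98), (np.float64(-92.5), 138, 98)]
```

```bash
python3 -c "
from cell import arm
print(arm.sign_off())"
```

```text
the job is handed in; nothing more can be done
None
```

I handed the job in (no verdict came back): by camera the striped board lies flat on the ledge about 45 mm beyond the mouth, the dark board is still in place in the bay over the low one (hidden, not checked), and the hasp is back in its catch.

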